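# Put the balance-check weights and their lifting fork away

### The job

The balance check is finished, so put its kit away: stand each of the three knobbed steel weights upright on the floor of the well in the wooden case made for its size, setting it down rather than dropping it, and lay the blue-handled lifting fork across both supports of its white rest, in their notches, with its balance point about midway between them. Leave the lidded white crucible and the amber jar where they stand.

Things in the scene. Friction and masses are not known exactly. Their poses are not given: they have to be found in the camera images.
- weight_500: loose 500 g calibration weight of polished steel, standing upright: a plain cylinder 38 mm in diameter and 48 mm high, with a narrow neck and a small round knob on top (21 mm wide), 66 mm high in all. Origin: centre of its underside, z up along its axis. It is gripped across the cylinder, below the knob.
- weight_200: loose 200 g calibration weight of polished steel, standing upright: a plain cylinder 28 mm in diameter and 35 mm high, with a narrow neck and a small round knob on top (16 mm wide), 49 mm high in all. Origin: centre of its underside, z up along its axis. It is gripped across the cylinder, below the knob.
- weight_100: loose 100 g calibration weight of polished steel, standing upright: a plain cylinder 22 mm in diameter and 28 mm high, with a narrow neck and a small round knob on top (12 mm wide), 40 mm high in all. Origin: centre of its underside, z up along its axis. It is gripped across the cylinder, below the knob.
- case_500: fixed wooden case, without its lid, for the 500 g weight: a square block 90 x 90 x 26 mm high with one round, blue-lined well in the middle of its top, 48 mm wide and 20 mm deep, flat floor 6 mm above the bench, mouth chamfered 3 mm all round. Origin: centre of the block's underside, on the well's axis, z up; a standing weight's origin comes to z = 6 mm here.
- case_200: fixed wooden case, without its lid, for the 200 g weight: a square block 74 x 74 x 20 mm high with one round, blue-lined well in the middle of its top, 38 mm wide and 14 mm deep, flat floor 6 mm above the bench, mouth chamfered 3 mm all round. Origin: centre of the block's underside, on the well's axis, z up; a standing weight's origin comes to z = 6 mm here.
- case_100: fixed wooden case, without its lid, for the 100 g weight: a square block 62 x 62 x 16 mm high with one round, blue-lined well in the middle of its top, 32 mm wide and 10 mm deep, flat floor 6 mm above the bench, mouth chamfered 3 mm all round. Origin: centre of the block's underside, on the well's axis, z up; a standing weight's origin comes to z = 6 mm here.
- fork: loose weight-lifting fork, about 60 g, lying flat: blue plastic handle 16 mm wide, 14 high, 130 long, then a flat steel shank (10 wide, 5 thick) and a two-pronged steel end 30 mm wide; 223 mm long, underside flat from end to end. Origin: on the underside at mid-width, below the balance point; x towards the prongs (handle from x = -94 to +36 mm, prong tips at +129), z up.
- fork_rest: fixed rest for the fork: aluminium base 150 x 56 x 6 mm with two white supports, 10 mm thick, at x = -50 and +50 mm, open gap between. Each has a notch on top, 30 mm wide (along y), flat bottom 36 mm above the bench, lips to 46 mm. Origin: centre of the underside; x from support to support, z up. The fork lies along x in both notches, its origin midway at z = 36 mm, either way round.
- crucible: bystander, to be left alone: loose white porcelain crucible with a knobbed lid, 47 mm in diameter, 48 mm high. Origin: centre of its underside.
- jar: bystander, to be left alone: loose amber glass jar with a white screw cap, 48 mm in diameter, 56 mm high. Origin: centre of its underside.
Not all that is in view belongs to the job. What is shaped like the weight_500 but green or red is not meant.

How it is judged (in metres and radians):
At the end, for the whole second after the job is handed in: Each weight upright (0.1 rad) in its own case's well, axis within 8 mm, underside within 3 mm of the floor; fork level (0.1 rad) on its rest, aligned within 0.2 rad, origin within 20 mm along, 12 mm across, 32 to 40 mm up; all at rest (horizontal distance between weight_500 and case_500 below 0.008 m and z of weight_500 in the frame of case_500 between 0.003 and 0.009 m and angle between each of weight_500, weight_200, weight_100, fork's own z axis and vertical below 0.1 rad and linear speed of each of weight_500, weight_200, weight_100, fork below 0.02 m/s and horizontal distance between weight_200 and case_200 below 0.008 m and z of weight_200 in the frame of case_200 between 0.003 and 0.009 m and horizontal distance between weight_100 and case_100 below 0.008 m and z of weight_100 in the frame of case_100 between 0.003 and 0.009 m and x of fork in the frame of fork_rest between -0.02 and 0.02 m and y of fork in the frame of fork_rest between -0.012 and 0.012 m and z of fork in the frame of fork_rest between 0.032 and 0.04 m and angle between the x axis of fork and the x axis of fork_rest, either way round below 0.2 rad and contact force between fork and fork_rest above 0.1 N); the robot touches nothing.
It fails at once if the 500 g weight is dropped or thrown (moves faster than 0.7 m/s while the fingers do not touch it) (linear speed of weight_500 above 0.7 m/s and contact force between weight_500 and the fingers below 0.05 N).
It fails at once if the 200 g weight is dropped or thrown (moves faster than 0.7 m/s while the fingers do not touch it) (linear speed of weight_200 above 0.7 m/s and contact force between weight_200 and the fingers below 0.05 N).
It fails at once if the 100 g weight is dropped or thrown (moves faster than 0.7 m/s while the fingers do not touch it) (linear speed of weight_100 above 0.7 m/s and contact force between weight_100 and the fingers below 0.05 N).
It fails at once if the crucible is shifted by more than 25 mm or tipped (distance of crucible from where it was at the start of the episode above 0.025 m or angle between crucible's own z axis and vertical above 0.35 rad).
It fails at once if the jar is shifted by more than 25 mm or tipped (distance of jar from where it was at the start of the episode above 0.025 m or angle between jar's own z axis and vertical above 0.35 rad).
It also fails if it takes over 115 s, if anything falls off the work surface, if the arm or the gripper's body presses on something with over 40 N, if the wrist force passes 120 N, or if a joint passes its speed limit or range.

### The arm

A 7-joint arm with a two-finger parallel gripper is mounted at the origin on the work surface. World frame = base frame: x ahead of the robot, y to its left, z up, the work surface at z = 0. Lengths are in mm, angles in rad, forces in N, time in s.
With the tool pointing down it reaches from about 400 to 850 mm from the base axis. Payload 10.4 kg.
Tool frame: the origin (TCP) lies at the very end of the fingers, on their centre line; the grasp point (between the pads) lies 19 mm behind it; z points along the fingers, y is the line along which they close (so a half turn about z gives the same grasp; the last joint's range is limited). The gripper opens to 87 mm and grips with 3 to 60 N. Pads are 19 mm wide; open, the fingers measure 117 mm over their backs; the gripper's body (75 mm by 190 mm) begins 51 mm behind the grasp point.
Start: joints at [-1.177, 0.332, -0.065, 1.46, 0.022, 1.35, -0.088], TCP at [253.013, 571.521, 222.576] pointing down, gripper open.
Joint ranges: [-2.6, 2.6], [-0.5, 2.12], [-1.47, 1.34], [0.16, 2.42], [-1.27, 4.41], [0.06, 2.06], [-2.6, 2.6]. Speed limits (rad/s): [2.22, 2.22, 2.79, 2.79, 3.14, 3.14, 3.14].

### API

Orientations are given as a unit quaternion [x, y, z, w].
In Python, from station import read_state, get_image, calibration, finish_job gives the robot as it stands.
- The arm moves only by the tool jog_arm, never from a script. Its argument "steps" is text: rows parted by semicolons, each of 7 numbers parted by spaces: the turn, a rotation vector about the tool's x, y, z in rad, then the shift along the tool's x, y, z in cm, then the opening, from -1 (shut) to 1 (fully open), so that 0 is half open. In form: wx wy wz tx ty tz fingers; .... A call has 1 to 5 rows; each row is the pose to reach, as a shift and turn from the pose commanded when the call began, along the tool's axes at that moment; what a row does not reach only later rows make up. A row lasts 1/12 s, in which the tool goes at most 41.7 mm and 7.16 degrees, less where a joint would pass 70% of its speed; a pose out of reach is approached as far as the arm can. A call with a gripper value outside its range is refused whole. The fingers move at their own pace and stop on an object; "grip_force" is the grip in N (left out, the last holds). Time passes only in rows, so rows that repeat a pose let the fingers close. It gives the time, the measured TCP pose, the force, the opening and the grip force at its end, in the units of the state.
- read_state(): the state, without advancing time (a new reading comes with each control period).
- get_image(name): name is "side" or "top"; returns (picture, depth): 420x560x3 uint8, red, green, blue; 420x560 float32, mm along the optical axis (not along the pixel's ray), 0 where there is no reading.
- calibration(name): a dict with "vertical_fov" (degrees; the focal length in pixels is half the picture's height over the tangent of half this angle, whatever the lens; pixels are square), "cx", "cy" (the principal point, pixels), "camera_from_world" (4x4, takes a point from world to camera coordinates). Camera axes: x right, y down, z forward; pixel columns grow to the right and rows downward; lengths in mm; the calibration is good to about 2 mm. A picture is of the moment at which its call begins. calibration takes no time and is no camera call.
- finish_job(): hands the job in; it is judged then, once.
The state is a dict: "clock": time; "joint_positions": joint angles; "joint_velocities": joint speeds; "joint_torque": joint torques, N m; "eef_pos": TCP position; "eef_rot": TCP orientation; "wrist_force": force on the tool from outside, world axes, zero at the start; "torque": the same for the moment, N m; "width": opening from 0.0 (shut) to 1.0 (fully open); "grasp_force": force on a finger pad.
Only numpy, scipy, OpenCV 4.12 (cv2) and the standard library are available. Lean on these libraries where they do the work, as an engineer would, in place of code of your own. Each camera call takes 0.05 s, during which the arm holds its last target. There are 200 camera calls.

## Working session

There is one attempt and no reset: what is moved stays moved. The work goes in short steps, Python scripts to look and compute and a tool call to move; the robot and the scene stay as the last step left them, time stands still between calls to the robot, and variables do not carry over. Pictures are saved under pics/ and viewed, at most 14 in all, crops included, and the job is handed in when it is done.

Besides the shell and the picture viewer there is one more tool, called after "Emit:" as name(argument=value, ...) on one line, values as JSON. jog_arm: Moves the arm, as the interface text tells. Its arguments: {"type":"object","properties":{"steps":{"type":"string"},"grip_force":{"type":"number"}},"required":["steps"]}

```bash
mkdir -p pics
cat > h.py <<'E'
import numpy as np, cv2
from station import *
def cam(n):
    c=calibration(n); f=210/np.tan(np.radians(c["vertical_fov"])/2); return c,f
def snap(n,tag):
    p,d=get_image(n); cv2.imwrite(f"pics/{tag}.png",p[:,:,::-1]); np.save(f"pics/{tag}.npy",d); return p,d
def world(n,u,v,d):
    c,f=cam(n); P=np.stack([(u-c["cx"])/f*d,(v-c["cy"])/f*d,d,np.ones_like(d)],-1)
    return (P@np.linalg.inv(np.array(c["camera_from_world"])).T)[...,:3]
def cloud(n,d):
    v,u=np.mgrid[0:420,0:560].astype(float); return world(n,u,v,d.astype(float))
def atz(n,u,v,z):
    a=world(n,np.float64(u),np.float64(v),np.float64(100.));b=world(n,np.float64(u),np.float64(v),np.float64(1000.))
    return a+(b-a)*(z-a[2])/(b[2]-a[2])
E
python3 - <<'E'
from h import *
print(read_state())
for n in("top","side"):
    c,f=cam(n); print(n,c,f)
    p,d=snap(n,n+"0"); print((d==0).mean())
E
```

```text
{'clock': 0.0, 'joint_positions': array([-1.176629  ,  0.33287997, -0.06468576,  1.4609455 ,  0.02154686,
        1.34992361, -0.08851123]), 'joint_velocities': array([-0.00239225, -0.00121044, -0.00046969, -0.00086712,  0.00040403,
       -0.0005427 ,  0.00065897]), 'joint_torque': array([-8.58189396e-04, -6.23242593e+01,  2.43100565e-02, -3.89922094e+01,
       -6.14813925e-02,  3.93814780e-02,  9.65208073e-05]), 'eef_pos': array([252.83966202, 571.13652619, 221.74684893]), 'eef_rot': array([ 2.06886226e-01,  9.78364735e-01, -7.18308727e-04, -1.40681147e-04]), 'wrist_force': array([-0.4739026 , -0.12180066, -1.20392656]), 'torque': array([0.01991625, 0.01082742, 0.00881086]), 'grasp_force': 0.0, 'width': 1.0006244510510962}
top {'vertical_fov': 55.63381832140442, 'cx': 283.143336426401, 'cy': 208.12254411756024, 'camera_from_world': array([[-9.93357204e-03, -9.99519943e-01,  2.93463363e-02,
        -2.95749579e+00],
       [-9.87106613e-01,  5.11304985e-03, -1.59982470e-01,
         5.10830565e+02],
       [ 1.59755620e-01, -3.05571601e-02, -9.86683537e-01,
         9.50364466e+02],
       [ 0.00000000e+00,  0.00000000e+00,  0.00000000e+00,
         1.00000000e+00]])} 398.0156786227768
0.004013605442176871
side {'vertical_fov': 53.46945200560072, 'cx': 271.1448523697868, 'cy': 209.30213696009793, 'camera_from_world': array([[ 8.56408489e-01, -5.16253695e-01,  6.82804024e-03,
        -4.53918093e+02],
       [-2.57177239e-01, -4.38021838e-01, -8.61392325e-01,
         1.53174288e+02],
       [ 4.47687801e-01,  7.35947683e-01, -5.07894321e-01,
         7.35089516e+02],
       [ 0.00000000e+00,  0.00000000e+00,  0.00000000e+00,
         1.00000000e+00]])} 416.9088455715937
0.003983843537414966
```

View pics/top0.png

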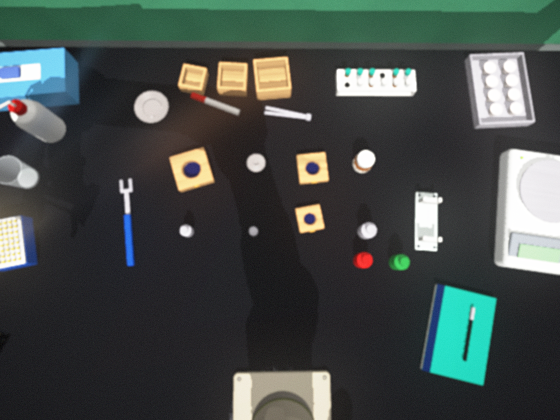

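View pics/side0.png

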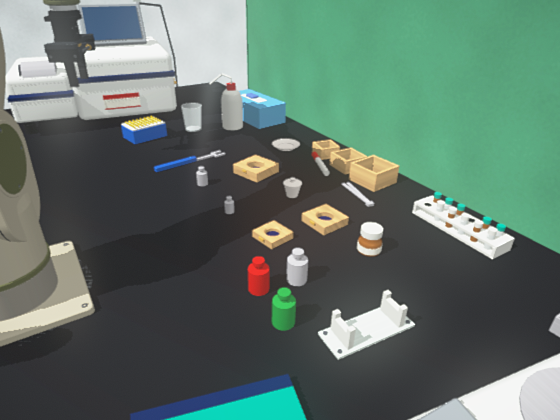

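Top view: 500 g weight at (367,230), 200 g at (187,230), 100 g at (253,231). Cases are at (192,170), (313,168) and (310,219), the fork runs (125,180) to (130,265), and the rest is at (427,221). The crucible is at (256,163) and the jar at (364,160).

```bash
cat > meas.py <<'E'
from h import *
dT=np.load("pics/top0.npy"); dS=np.load("pics/side0.npy")
CT=cloud("top",dT); CS=cloud("side",dS)
imT=cv2.imread("pics/top0.png")
fl=CT[(CT[...,0]>350)&(CT[...,0]<750)&(abs(CT[...,1])<300)]; 
print("floor z med",np.median(fl[:,2]), np.std(fl[abs(fl[:,2])<8][:,2]))
def roi(C,x,y,r,zlo,zhi):
    m=(np.hypot(C[...,0]-x,C[...,1]-y)<r)&(C[...,2]>zlo)&(C[...,2]<zhi); return C[m],m
obs=dict(w500=(367,230,66,28,55,80),w200=(187,230,49,22,40,60),w100=(253,231,40,18,32,50),cruc=(256,163,48,40,30,70),jar=(364,160,56,40,45,75))
for k,(u,v,h,r,a,b) in obs.items():
    p=atz("top",u,v,h*.9)
    for n,C in(("T",CT),("S",CS)):
        q,_=roi(C,p[0],p[1],r,a,b)
        if len(q)>3: print(k,n,len(q),"mid",((q.max(0)+q.min(0))/2).round(1),"med",np.median(q,0).round(1))
for k,(u,v,h,L) in dict(c500=(192,170,26,90),c200=(313,168,20,74),c100=(310,219,16,62)).items():
    p=atz("top",u,v,h)
    for n,C in(("T",CT),("S",CS)):
        q,_=roi(C,p[0],p[1],L*.8,h-4,h+5)
        r=cv2.minAreaRect(q[:,:2].astype(np.float32)); print(k,n,len(q),np.round(r[0],1),np.round(r[1],1),round(r[2],1),"z",np.median(q[:,2]).round(1))
p=atz("top",427,221,36)
for n,C in(("T",CT),("S",CS)):
    q,_=roi(C,p[0],p[1],95,3.5,60)
    r=cv2.minAreaRect(q[:,:2].astype(np.float32)); print("rest",n,len(q),np.round(r[0],1),np.round(r[1],1),round(r[2],1))
    q,_=roi(C,p[0],p[1],95,38,60); print(" lips",len(q)); km=cv2.kmeans(q[:,:2].astype(np.float32),4,None,(3,50,.1),5,2)[2]; print(km.round(1))
p=atz("top",127,222,10)
for n,C in(("T",CT),("S",CS)):
    q,_=roi(C,p[0],p[1],140,8,25)
    r=cv2.minAreaRect(q[:,:2].astype(np.float32)); print("fork handle",n,len(q),np.round(r[0],1),np.round(r[1],1),round(r[2],1),"x",q[:,0].min().round(),q[:,0].max().round())
for u,v,z in((127,213,14),(131,265,14),(121,180,5),(131,180,5)): print("forkpix",u,v,atz("top",u,v,z).round(1))
s=cv2.resize(imT[140:280,100:450],None,fx=2.2,fy=2.2,interpolation=cv2.INTER_CUBIC); cv2.imwrite("pics/crop0.png",s)
E
python3 meas.py
```

```text
floor z med -0.9183975322988545 2.028653881162263
w500 T 63 mid [ 454.6 -217.4   62.2] med [ 454.5 -216.7   64.3]
w500 S 106 mid [ 454.1 -217.1   61.6] med [ 452.8 -220.2   65. ]
w200 T 32 mid [458.3 234.4  47.4] med [458.3 234.4  47.3]
w200 S 23 mid [458.4 233.4  45.5] med [456.2 231.5  46.6]
w100 T 20 mid [456.5  69.5  37. ] med [456.8  68.1  39.2]
w100 S 21 mid [456.1  68.   37. ] med [456.6  66.6  38.7]
cruc T 253 mid [630.3  61.   41. ] med [627.7  60.9  37.3]
cruc S 152 mid [629.1  62.8  39.7] med [625.1  56.5  37.6]
jar T 235 mid [ 633.6 -216.7   52. ] med [ 633.1 -215.8   54.6]
jar S 287 mid [ 634.3 -216.7   51.2] med [ 629.5 -220.2   55.1]
c500 T 879 [616.  226.7] [93.7 90.1] 17.6 z 24.8
c500 S 398 [616.6 228. ] [96.6 93.2] 16.6 z 25.3
c200 T 596 [620.9 -84.9] [75.8 74.4] 5.5 z 18.7
c200 S 517 [620.6 -84. ] [80.2 76.8] 4.8 z 19.4
c100 T 438 [487.1 -75.7] [64.3 62.1] 10.5 z 14.7
c100 S 441 [488.6 -74.8] [66.5 64.6] 11.1 z 15.4
rest T 1033 [ 479.7 -356.9] [122.3 152.4] 89.3
 lips 72
[[ 529.5 -400.7]
 [ 429.1 -392.3]
 [ 532.5 -363.7]
 [ 432.3 -356.3]]
rest S 2834 [ 481.5 -378.7] [ 57.1 151.5] 86.1
 lips 215
[[ 528.7 -401.8]
 [ 432.1 -357.2]
 [ 532.  -364.1]
 [ 429.5 -394.5]]
fork handle T 336 [476.7 386.7] [207.1  21.7] 6.5 x 375.0 581.0
fork handle S 166 [437.2 380.5] [129.  22.] 7.2 x 373.0 502.0
forkpix 127 213 [504.8 387.   14. ]
forkpix 131 265 [374.5 370.5  14. ]
forkpix 121 180 [592.4 410.1   5. ]
forkpix 131 180 [592.3 384.6   5. ]
```

View pics/crop0.png

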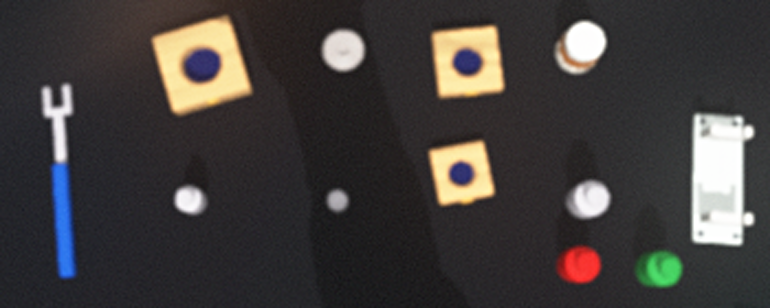

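Both cameras agree: the fork's origin is near (467,383) with yaw 0.125, and the rest is near (481,-379) with yaw -0.073. I'm starting with the fork.

Emit:
jog_arm(steps="0 0 -0.108 -3.6 -1.12 0.8 1; 0 0 -0.216 -7.2 -2.24 1.6 1; 0 0 -0.324 -10.8 -3.36 2.4 1; 0 0 -0.432 -14.4 -4.48 3.2 1; 0 0 -0.54 -18 -5.6 4 1", grip_force=25)

```text
clock: 0.52
eef_pos: [395.9, 445.9, 181.9]
eef_rot: [-0.064, 0.998, -0.0, -0.0]
wrist_force: [0.9, -0.3, -0.0]
width: 0.998
grasp_force: 0.0
```

```bash
cat > go.py <<'E'
import sys; from h import *
from scipy.spatial.transform import Rotation as R
# usage: go.py x y z phi  -> full tool-frame delta (rotvec rad, shift cm)
x,y,z,phi=map(float,sys.argv[1:5]); s=read_state(); r=R.from_quat(s["eef_rot"])
g=R.from_matrix(np.array([[np.cos(phi),np.sin(phi),0],[np.sin(phi),-np.cos(phi),0],[0,0,-1]]))
print("t",s["clock"],"pos",s["eef_pos"].round(1),"F",s["wrist_force"].round(1),"w",round(s["width"],3))
print("rot",(r.inv()*g).as_rotvec().round(3),"shift cm",(r.inv().apply(np.array([x,y,z])-s["eef_pos"])/10).round(2))
E
python3 go.py 467.3 383.2 60 3.267
```

```text
t 0.5167 pos [395.9 445.9 181.9] F [ 0.9 -0.3 -0. ] w 0.998
rot [-0.    -0.     0.003] shift cm [-6.28 -7.13 12.19]
```

Emit:
jog_arm(steps="0 0 0 -1.6 -1.8 3 1; 0 0 0 -3.2 -3.6 6.1 1; 0 0 0 -4.7 -5.3 9.1 1; 0 0 0 -6.3 -7.1 12.2 1; 0 0 0 -6.3 -7.1 12.2 1")

```text
clock: 0.93
eef_pos: [467.4, 377.1, 53.9]
eef_rot: [-0.058, 0.998, -0.004, -0.003]
wrist_force: [-0.2, -0.6, -0.7]
width: 1.002
grasp_force: 0.0
```

```bash
python3 go.py 467.3 383.2 4 3.267; python3 -c "
from h import *
p,d=snap('top','f1'); cv2.imwrite('pics/f1c.png',cv2.resize(p[130:290,60:220,::-1],None,fx=3.5,fy=3.5))"
```

```text
t 0.9333 pos [467.4 377.1  53.9] F [-0.2 -0.6 -0.7] w 1.002
rot [-0.008 -0.006 -0.008] shift cm [-0.09  0.64  4.98]
```

View pics/f1c.png

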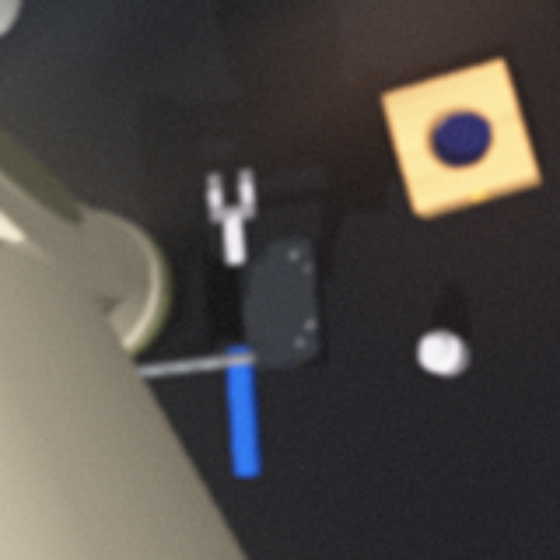

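Fingers straddle the handle. The arm overshoots briefly, so I'll descend with settling rows.

Emit:
jog_arm(steps="0 0 0 0 0 1.5 0.6; 0 0 0 0 0 3 0.2; 0 0 0 0 0 4 0; 0 0 0 0 0 4.8 0; 0 0 0 0 0 4.8 0")

```text
clock: 1.4
eef_pos: [465.1, 384.8, 11.4]
eef_rot: [-0.062, 0.998, -0.0, -0.001]
wrist_force: [0.1, -0.8, -0.0]
width: 0.705
grasp_force: 0.0
```

```bash
python3 go.py 467.3 383.2 4 3.267
```

```text
t 1.4 pos [465.1 384.8  11.4] F [ 0.1 -0.8 -0. ] w 0.705
rot [-0.001 -0.002 -0.001] shift cm [-0.2  -0.19  0.74]
```

Emit:
jog_arm(steps="0 0 0 -0.2 -0.2 0.7 -0.2; 0 0 0 -0.2 -0.2 0.7 -0.5; 0 0 0 -0.2 -0.2 0.7 -1; 0 0 0 -0.2 -0.2 0.7 -1; 0 0 0 -0.2 -0.2 0.7 -1")

```text
clock: 1.82
eef_pos: [468.7, 383.3, 6.1]
eef_rot: [-0.062, 0.998, 0.0, 0.0]
wrist_force: [0.1, 0.5, -0.4]
width: 0.328
grasp_force: 0.0
```

Emit:
jog_arm(steps="0 0 0 0 0 0 -1; 0 0 0 0 0 0 -1; 0 0 0 0 0 0 -1; 0 0 0 0 0 0 -1; 0 0 0 0 0 0 -1")

```text
clock: 2.23
eef_pos: [468.5, 383.3, 5.9]
eef_rot: [-0.062, 0.998, 0.0, 0.0]
wrist_force: [0.1, 0.8, 3.2]
width: 0.179
grasp_force: 25.0
```

Emit:
jog_arm(steps="0 0 0 0 0 -1 -1; 0 0 0 0 0 -3.5 -1; 0 0 0 0 0 -7 -1; 0 0 0 0 0 -10 -1; 0 0 0 0 0 -11 -1")

```text
clock: 2.65
eef_pos: [470.1, 384.3, 121.1]
eef_rot: [-0.061, 0.998, 0.002, 0.002]
wrist_force: [1.1, 0.6, 0.1]
width: 0.183
grasp_force: 25.0
```

```bash
python3 go.py 482 -379 117 3.069
```

```text
t 2.65 pos [470.1 384.3 121.1] F [1.1 0.6 0.1] w 0.183
rot [0.004 0.005 0.196] shift cm [  8.18 -75.9    0.08]
```

Emit:
jog_arm(steps="0 0 0.03 0.2 -1.5 0 -1; 0 0 0.08 0.5 -4.5 0 -1; 0 0 0.12 0.9 -8 0 -1; 0 0 0.16 1.25 -11.6 0 -1; 0 0 0.196 1.6 -15.2 0 -1")

```text
clock: 3.07
eef_pos: [470.7, 228.5, 115.6]
eef_rot: [0.037, 0.999, 0.0, -0.0]
wrist_force: [1.4, -0.2, -0.4]
width: 0.181
grasp_force: 25.0
```

Emit:
jog_arm(steps="0 0 0 -0.3 -3.2 0 -1; 0 0 0 -0.6 -6.4 0 -1; 0 0 0 -0.9 -9.6 0 -1; 0 0 0 -1.2 -12.8 0 -1; 0 0 0 -1.45 -16 0 -1")

```text
clock: 3.48
eef_pos: [473.7, 67.9, 115.8]
eef_rot: [0.036, 0.999, 0.0, 0.0]
wrist_force: [1.2, 0.1, -0.9]
width: 0.182
grasp_force: 25.0
```

Emit:
jog_arm(steps="0 0 0 -0.3 -3.2 0 -1; 0 0 0 -0.6 -6.4 0 -1; 0 0 0 -0.9 -9.6 0 -1; 0 0 0 -1.2 -12.8 0 -1; 0 0 0 -1.45 -16 0 -1")

```text
clock: 3.9
eef_pos: [476.5, -92.6, 115.8]
eef_rot: [0.036, 0.999, 0.0, 0.0]
wrist_force: [0.1, -0.3, -0.5]
width: 0.181
grasp_force: 25.0
```

```bash
python3 go.py 482 -379 117 3.069
```

```text
t 3.9 pos [476.5 -92.6 115.8] F [ 0.1 -0.3 -0.5] w 0.181
rot [ 0.  0. -0.] shift cm [ -2.63 -28.52  -0.13]
```

Emit:
jog_arm(steps="0 0 0 -0.3 -3.2 0 -1; 0 0 0 -0.6 -6.4 0 -1; 0 0 0 -0.9 -9.6 0 -1; 0 0 0 -1.2 -12.8 0 -1; 0 0 0 -1.45 -16 0 -1")

```text
clock: 4.32
eef_pos: [479.3, -253.2, 115.8]
eef_rot: [0.036, 0.999, 0.0, 0.0]
wrist_force: [-0.0, 0.4, -1.3]
width: 0.183
grasp_force: 25.0
```

Emit:
jog_arm(steps="0 0 0 -0.3 -3.2 0 -1; 0 0 0 -0.6 -6.4 0 -1; 0 0 0 -0.9 -9.6 0 -1; 0 0 0 -1.1 -11.6 0 -1; 0 0 0 -1.18 -12.5 0 -1")

```text
clock: 4.73
eef_pos: [481.0, -380.6, 115.6]
eef_rot: [0.038, 0.999, -0.001, -0.0]
wrist_force: [0.4, -0.3, -0.3]
width: 0.182
grasp_force: 25.0
```

Emit:
jog_arm(steps="0 0 0 0 0 0 -1; 0 0 0 0 0 0 -1; 0 0 0 0 0 1.5 -1; 0 0 0 0 0 3 -1; 0 0 0 0 0 3 -1")

```text
clock: 5.15
eef_pos: [481.9, -373.8, 83.0]
eef_rot: [0.035, 0.999, 0.002, -0.002]
wrist_force: [-0.9, 1.1, -2.0]
width: 0.178
grasp_force: 25.0
```

```bash
python3 go.py 482 -379 44 3.069; python3 -c "
from h import *
p,d=snap('side','r1'); cv2.imwrite('pics/r1c.png',cv2.resize(p[200:400,240:480,::-1],None,fx=2.5,fy=2.5))"
```

```text
t 5.15 pos [ 481.9 -373.8   83. ] F [-0.9  1.1 -2. ] w 0.178
rot [ 0.003 -0.003  0.002] shift cm [-0.06 -0.53  3.89]
```

View pics/r1c.png

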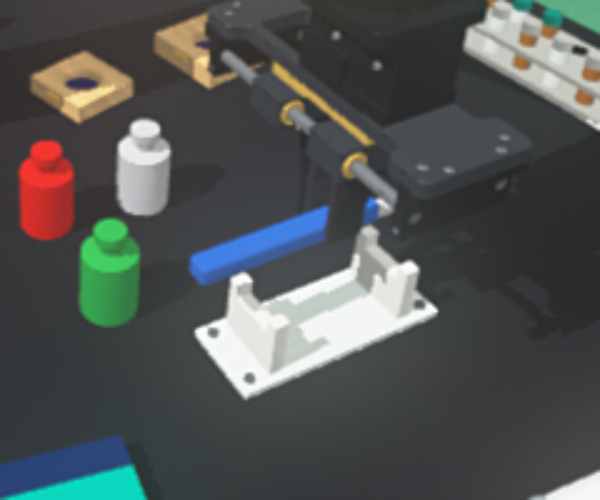

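The fork hangs over the rest, aligned with its notches. I'll settle and read the position.

Emit:
jog_arm(steps="0 0 0 0 0 0.3 -1; 0 0 0 0 0 0.6 -1; 0 0 0 0 0 1 -1; 0 0 0 0 0 1 -1; 0 0 0 0 0 1 -1")

```text
clock: 5.62
eef_pos: [482.4, -377.2, 75.5]
eef_rot: [0.036, 0.999, 0.0, -0.0]
wrist_force: [-0.3, -0.2, -0.4]
width: 0.178
grasp_force: 25.0
```

Emit:
jog_arm(steps="0 0 0 0 0 0 -1; 0 0 0 0 0 0 -1; 0 0 0 0 0 0 -1; 0 0 0 0 0 0 -1; 0 0 0 0 0 0 -1")

```text
clock: 6.03
eef_pos: [482.4, -377.3, 75.6]
eef_rot: [0.036, 0.999, 0.0, 0.0]
wrist_force: [0.2, 0.9, -0.7]
width: 0.177
grasp_force: 25.0
```

```bash
python3 go.py 482 -379 42 3.069
```

```text
t 6.0333 pos [ 482.4 -377.3   75.6] F [ 0.2  0.9 -0.7] w 0.177
rot [ 0.  0. -0.] shift cm [ 0.02 -0.17  3.36]
```

Emit:
jog_arm(steps="0 0 0 0 -0.1 0.6 -1; 0 0 0 0 -0.2 1.3 -1; 0 0 0 0 -0.2 2 -1; 0 0 0 0 -0.2 2.6 -1; 0 0 0 0 -0.2 2.9 -1")

```text
clock: 6.45
eef_pos: [481.6, -378.8, 44.9]
eef_rot: [0.036, 0.999, 0.0, -0.001]
wrist_force: [-0.1, 0.7, -0.5]
width: 0.177
grasp_force: 25.0
```

Emit:
jog_arm(steps="0 0 0 0 0 0.2 -1; 0 0 0 0 0 0.4 -1; 0 0 0 0 0 0.5 -1; 0 0 0 0 0 0.5 -1; 0 0 0 0 0 0.5 -1")

```text
clock: 6.87
eef_pos: [482.3, -379.4, 41.9]
eef_rot: [0.036, 0.999, -0.0, 0.0]
wrist_force: [-1.0, 0.9, 2.7]
width: 0.183
grasp_force: 25.0
```

Contact at the predicted height. Releasing.

Emit:
jog_arm(steps="0 0 0 0 0 0 -0.4; 0 0 0 0 0 0 0; 0 0 0 0 0 0 0; 0 0 0 0 0 0 0; 0 0 0 0 0 0 0")

```text
clock: 7.28
eef_pos: [482.3, -379.2, 41.5]
eef_rot: [0.036, 0.999, 0.0, 0.0]
wrist_force: [-0.0, 0.2, 0.1]
width: 0.455
grasp_force: 0.0
```

Emit:
jog_arm(steps="0 0 0 0 0 -1.5 0; 0 0 0 0 0 -4 0.2; 0 0 0 0 0 -7 0.5; 0 0 0 0 0 -9 1; 0 0 0 0 0 -9 1")

```text
clock: 7.7
eef_pos: [484.0, -380.9, 136.2]
eef_rot: [0.037, 0.999, -0.002, 0.003]
wrist_force: [-0.1, 0.2, -0.2]
width: 0.718
grasp_force: 0.0
```

```bash
python3 go.py 454.3 -217.3 132 3.14159; python3 -c "
from h import *
p,d=snap('side','r2'); cv2.imwrite('pics/r2c.png',cv2.resize(p[200:400,240:480,::-1],None,fx=2.5,fy=2.5))"
```

```text
t 7.7 pos [ 484.  -380.9  136.2] F [-0.1  0.2 -0.2] w 0.718
rot [-0.003  0.006 -0.073] shift cm [ 4.16 16.1   0.35]
```

View pics/r2c.png

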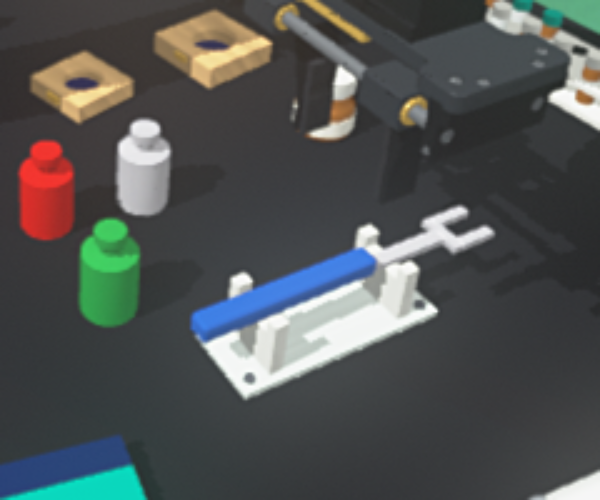

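The fork lies in both notches. Next is the 500 g weight.

Emit:
jog_arm(steps="0 0 -0.015 0.8 3.2 0 1; 0 0 -0.03 1.6 6.4 0 1; 0 0 -0.045 2.4 9.6 0 1; 0 0 -0.06 3.2 12.8 0 1; 0 0 -0.073 4 15.95 0 1")

```text
clock: 8.17
eef_pos: [452.9, -215.4, 130.4]
eef_rot: [-0.001, 1.0, 0.0, -0.001]
wrist_force: [1.2, 0.9, -0.1]
width: 0.991
grasp_force: 0.0
```

Emit:
jog_arm(steps="0 0 0 0 0 0 1; 0 0 0 0 0 0 1; 0 0 0 0 0 1.5 1; 0 0 0 0 0 2.5 1; 0 0 0 0 0 2.5 1")

```text
clock: 8.58
eef_pos: [452.3, -217.6, 104.0]
eef_rot: [0.001, 1.0, 0.0, -0.002]
wrist_force: [-1.3, 0.9, -0.7]
width: 1.001
grasp_force: 0.0
```

Emit:
jog_arm(steps="0 0 0 0 0 0 1; 0 0 0 0 0 0 1; 0 0 0 0 0 0 1; 0 0 0 0 0 0 1; 0 0 0 0 0 0 1")

```text
clock: 9.0
eef_pos: [454.1, -217.4, 106.9]
eef_rot: [-0.0, 1.0, -0.0, 0.0]
wrist_force: [-0.3, -0.8, 0.0]
width: 1.003
grasp_force: 0.0
```

```bash
python3 go.py 454.3 -217.3 23 3.14159
```

```text
t 9.0 pos [ 454.1 -217.4  106.9] F [-0.3 -0.8  0. ] w 1.003
rot [-0.     0.001  0.   ] shift cm [-0.01  0.01  8.39]
```

Emit:
jog_arm(steps="0 0 0 0 0 1.5 1; 0 0 0 0 0 3.5 0.8; 0 0 0 0 0 5.5 0.6; 0 0 0 0 0 7.3 0.5; 0 0 0 0 0 8.4 0.5")

```text
clock: 9.42
eef_pos: [453.3, -216.9, 21.0]
eef_rot: [-0.0, 1.0, 0.0, -0.001]
wrist_force: [-0.2, -0.0, -0.1]
width: 0.802
grasp_force: 0.0
```

Emit:
jog_arm(steps="0 0 0 0 0 0 0.4; 0 0 0 0 0 0 0.4; 0 0 0 0 0 0 0.2; 0 0 0 0 0 0 0; 0 0 0 0 0 0 -0.2")

```text
clock: 9.83
eef_pos: [454.6, -217.4, 23.4]
eef_rot: [-0.0, 1.0, -0.0, 0.001]
wrist_force: [-0.3, -0.2, -0.3]
width: 0.557
grasp_force: 0.0
```

Emit:
jog_arm(steps="0 0 0 0 0 0 -0.5; 0 0 0 0 0 0 -1; 0 0 0 0 0 0 -1; 0 0 0 0 0 0 -1; 0 0 0 0 0 0 -1", grip_force=40)

```text
clock: 10.25
eef_pos: [454.3, -217.3, 23.0]
eef_rot: [-0.0, 1.0, 0.0, 0.0]
wrist_force: [-0.8, 0.0, 6.1]
width: 0.426
grasp_force: 40.0
```

Emit:
jog_arm(steps="0 0 0 0 0 -0.8 -1; 0 0 0 0 0 -2.5 -1; 0 0 0 0 0 -4.8 -1; 0 0 0 0 0 -7 -1; 0 0 0 0 0 -8.5 -1")

```text
clock: 10.67
eef_pos: [453.8, -217.4, 109.2]
eef_rot: [0.0, 1.0, -0.0, 0.0]
wrist_force: [0.7, 0.3, -4.9]
width: 0.428
grasp_force: 40.0
```

Emit:
jog_arm(steps="0 0 0 -0.4 1 0 -1; 0 0 0 -1.2 3.2 0 -1; 0 0 0 -2.2 6 0 -1; 0 0 0 -3.2 8.8 0 -1; 0 0 0 -4.2 11.5 0 -1")

```text
clock: 11.08
eef_pos: [495.3, -99.8, 106.3]
eef_rot: [-0.0, 1.0, 0.0, -0.001]
wrist_force: [0.6, 0.4, -5.1]
width: 0.427
grasp_force: 40.0
```

Emit:
jog_arm(steps="0 0 0 -1 2.8 0 -1; 0 0 0 -2 5.6 0 -1; 0 0 0 -3 8.4 0 -1; 0 0 0 -4.1 11.2 0 -1; 0 0 0 -5.1 14 0 -1")

```text
clock: 11.5
eef_pos: [546.2, 40.1, 106.1]
eef_rot: [-0.0, 1.0, -0.0, -0.001]
wrist_force: [0.6, -1.1, -5.0]
width: 0.428
grasp_force: 40.0
```

Emit:
jog_arm(steps="0 0 0 -1 2.8 0 -1; 0 0 0 -2 5.6 0 -1; 0 0 0 -3 8.4 0 -1; 0 0 0 -4.1 11.2 0 -1; 0 0 0 -5.1 14 0 -1")

```text
clock: 11.92
eef_pos: [596.9, 179.9, 105.8]
eef_rot: [-0.0, 1.0, -0.0, -0.001]
wrist_force: [1.3, -1.1, -4.4]
width: 0.42
grasp_force: 40.0
```

Emit:
jog_arm(steps="0 0 0 -0.8 2.3 0 -1; 0 0 0 -1.5 4 0 -1; 0 0 0 -1.8 4.9 0 -1; 0 0 0 -1.8 4.9 0 -1; 0 0 0 -1.8 4.9 0 -1")

```text
clock: 12.33
eef_pos: [615.0, 226.3, 106.4]
eef_rot: [-0.0, 1.0, -0.001, -0.001]
wrist_force: [-0.3, -0.8, -4.9]
width: 0.428
grasp_force: 40.0
```

Emit:
jog_arm(steps="0 0 0 0 0 0.5 -1; 0 0 0 0 0 1 -1; 0 0 0 0 0 1 -1; 0 0 0 0 0 1 -1; 0 0 0 0 0 1 -1")

```text
clock: 12.75
eef_pos: [615.8, 226.3, 97.6]
eef_rot: [0.0, 1.0, 0.0, -0.0]
wrist_force: [-0.4, 0.6, -5.1]
width: 0.426
grasp_force: 40.0
```

```bash
python3 go.py 616.2 227.2 29 3.14159; python3 -c "
from h import *
p,d=snap('side','w1'); cv2.imwrite('pics/w1c.png',cv2.resize(p[80:230,180:340,::-1],None,fx=3.5,fy=3.5))"
```

```text
t 12.75 pos [615.8 226.3  97.6] F [-0.4  0.6 -5.1] w 0.426
rot [ 0. -0. -0.] shift cm [-0.04  0.09  6.86]
```

View pics/w1c.png

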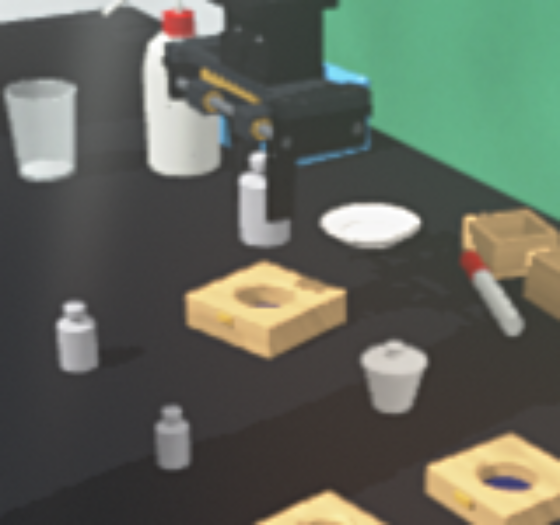

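The weight hangs upright over its case. Lowering in stages.

Emit:
jog_arm(steps="0 0 0 0 0.1 1 -1; 0 0 0 0 0.1 2.2 -1; 0 0 0 0 0.1 3.4 -1; 0 0 0 0 0.1 4.2 -1; 0 0 0 0 0.1 4.4 -1")

```text
clock: 13.22
eef_pos: [614.3, 227.2, 50.6]
eef_rot: [-0.0, 1.0, -0.001, -0.002]
wrist_force: [-0.7, 0.2, -5.0]
width: 0.428
grasp_force: 40.0
```

Emit:
jog_arm(steps="0 0 0 0 0 0.4 -1; 0 0 0 0 0 0.8 -1; 0 0 0 0 0 1.2 -1; 0 0 0 0 0 1.6 -1; 0 0 0 0 0 1.8 -1")

```text
clock: 13.63
eef_pos: [615.7, 227.8, 35.1]
eef_rot: [-0.0, 1.0, -0.0, -0.0]
wrist_force: [-0.7, -0.1, -5.4]
width: 0.425
grasp_force: 40.0
```

Emit:
jog_arm(steps="0 0 0 0 0 0.2 -1; 0 0 0 0 0 0.4 -1; 0 0 0 0 0 0.5 -1; 0 0 0 0 0 0.6 -1; 0 0 0 0 0 0.6 -1")

```text
clock: 14.05
eef_pos: [615.8, 227.8, 29.4]
eef_rot: [-0.0, 1.0, 0.0, -0.0]
wrist_force: [0.5, 0.5, -5.2]
width: 0.423
grasp_force: 40.0
```

Still free of contact and half a millimetre up, so down a little more, then release.

Emit:
jog_arm(steps="0 0 0 0 0 0.05 -1; 0 0 0 0 0 0.05 -1; 0 0 0 0 0 0.1 -1; 0 0 0 0 0 0.1 -1; 0 0 0 0 0 0.1 -1")

```text
clock: 14.47
eef_pos: [616.0, 227.9, 29.1]
eef_rot: [-0.0, 1.0, 0.0, 0.0]
wrist_force: [-2.9, -1.1, 2.6]
width: 0.428
grasp_force: 40.0
```

Emit:
jog_arm(steps="0 0 0 0 0 0 0; 0 0 0 0 0 0 0.2; 0 0 0 0 0 0 0.5; 0 0 0 0 0 0 0.5; 0 0 0 0 0 0 0.5")

```text
clock: 14.88
eef_pos: [616.0, 227.9, 28.7]
eef_rot: [-0.0, 1.0, 0.0, 0.0]
wrist_force: [0.6, -0.1, -0.0]
width: 0.702
grasp_force: 0.0
```

Emit:
jog_arm(steps="0 0 0 0 0 -1.5 0.5; 0 0 0 0 0 -4.5 0.5; 0 0 0 0 0 -8 0.8; 0 0 0 0 0 -10.5 1; 0 0 0 0 0 -10.5 1")

```text
clock: 15.3
eef_pos: [618.8, 228.8, 140.1]
eef_rot: [0.0, 1.0, 0.002, 0.004]
wrist_force: [0.4, 0.8, 0.0]
width: 0.897
grasp_force: 0.0
```

```bash
python3 go.py 458.3 234 132 3.14159; python3 -c "
from h import *
p,d=snap('side','w2'); cv2.imwrite('pics/w2c.png',cv2.resize(p[80:230,180:340,::-1],None,fx=3.5,fy=3.5))"
```

```text
t 15.3 pos [618.8 228.8 140.1] F [0.4 0.8 0. ] w 0.897
rot [ 0.004  0.008 -0.   ] shift cm [16.06  0.52  0.67]
```

View pics/w2c.png

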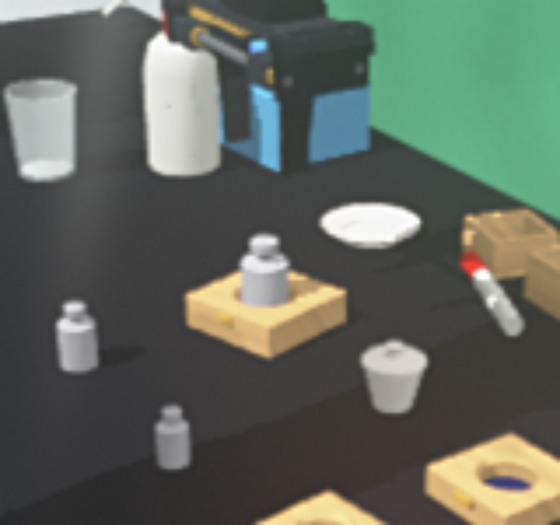

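The 500 g weight stands in its well. Next is the 200 g weight.

Emit:
jog_arm(steps="0 0 0 3.2 0.1 0 1; 0 0 0 6.4 0.3 0 1; 0 0 0 9.6 0.4 0 1; 0 0 0 13 0.5 0 1; 0 0 0 15.8 0.6 0 1")

```text
clock: 15.77
eef_pos: [455.2, 233.5, 132.3]
eef_rot: [-0.0, 1.0, -0.0, -0.001]
wrist_force: [-0.0, 0.5, 0.1]
width: 1.001
grasp_force: 0.0
```

Emit:
jog_arm(steps="0 0 0 0 0 1 1; 0 0 0 0 0 3 1; 0 0 0 0 0 5 0.7; 0 0 0 0 0 5 0.6; 0 0 0 0 0 5 0.5")

```text
clock: 16.18
eef_pos: [457.1, 233.1, 82.5]
eef_rot: [-0.0, 1.0, -0.001, -0.001]
wrist_force: [0.5, -0.1, 0.8]
width: 0.854
grasp_force: 0.0
```

Emit:
jog_arm(steps="0 0 0 0 0 0 0.5; 0 0 0 0 0 0 0.5; 0 0 0 0 0 0 0.5; 0 0 0 0 0 0 0.5; 0 0 0 0 0 0 0.5")

```text
clock: 16.6
eef_pos: [458.1, 233.9, 84.0]
eef_rot: [-0.0, 1.0, 0.0, 0.0]
wrist_force: [-0.1, 0.4, -0.6]
width: 0.754
grasp_force: 0.0
```

```bash
python3 go.py 458.3 234 17 3.14159
```

```text
t 16.6 pos [458.1 233.9  84. ] F [-0.1  0.4 -0.6] w 0.754
rot [0.001 0.001 0.   ] shift cm [-0.02  0.01  6.7 ]
```

Emit:
jog_arm(steps="0 0 0 0 0 1.5 0.5; 0 0 0 0 0 3.2 0.5; 0 0 0 0 0 5 0.5; 0 0 0 0 0 6.3 0.4; 0 0 0 0 0 6.7 0.3")

```text
clock: 17.02
eef_pos: [456.8, 233.2, 14.8]
eef_rot: [-0.0, 1.0, -0.001, -0.001]
wrist_force: [-0.4, 0.0, -0.9]
width: 0.691
grasp_force: 0.0
```

Emit:
jog_arm(steps="0 0 0 0 0 0 0.2; 0 0 0 0 0 0 0.1; 0 0 0 0 0 0 0; 0 0 0 0 0 0 -0.2; 0 0 0 0 0 0 -0.4")

```text
clock: 17.43
eef_pos: [458.2, 234.0, 17.3]
eef_rot: [-0.0, 1.0, 0.0, 0.0]
wrist_force: [0.6, 0.4, -0.1]
width: 0.429
grasp_force: 0.0
```

Emit:
jog_arm(steps="0 0 0 0 0 0 -0.6; 0 0 0 0 0 0 -1; 0 0 0 0 0 0 -1; 0 0 0 0 0 0 -1; 0 0 0 0 0 0 -1", grip_force=25)

```text
clock: 17.85
eef_pos: [458.2, 234.2, 17.0]
eef_rot: [-0.0, 1.0, 0.0, 0.0]
wrist_force: [-0.7, 0.7, 5.2]
width: 0.312
grasp_force: 25.0
```

Emit:
jog_arm(steps="0 0 0 0 0 -0.8 -1; 0 0 0 0 0 -2.5 -1; 0 0 0 0 0 -4.8 -1; 0 0 0 0 0 -7 -1; 0 0 0 0 0 -8.5 -1")

```text
clock: 18.27
eef_pos: [458.0, 233.5, 103.5]
eef_rot: [0.0, 1.0, 0.0, 0.0]
wrist_force: [0.2, -1.3, -2.6]
width: 0.313
grasp_force: 25.0
```

Emit:
jog_arm(steps="0 0 0 -0.5 -1 0 -1; 0 0 0 -1.6 -3.2 0 -1; 0 0 0 -3 -6 0 -1; 0 0 0 -4.5 -8.8 0 -1; 0 0 0 -5.9 -11.5 0 -1")

```text
clock: 18.68
eef_pos: [516.8, 116.0, 100.6]
eef_rot: [0.0, 1.0, -0.001, -0.001]
wrist_force: [0.8, 1.0, -1.7]
width: 0.313
grasp_force: 25.0
```

Emit:
jog_arm(steps="0 0 0 -1.4 -2.8 0 -1; 0 0 0 -2.8 -5.6 0 -1; 0 0 0 -4.3 -8.4 0 -1; 0 0 0 -5.7 -11.2 0 -1; 0 0 0 -7.1 -14 0 -1")

```text
clock: 19.1
eef_pos: [587.5, -23.9, 100.3]
eef_rot: [0.0, 1.0, -0.0, -0.001]
wrist_force: [-0.2, -0.3, -2.2]
width: 0.309
grasp_force: 25.0
```

Emit:
jog_arm(steps="0 0 0 -1.3 -2.5 0 -1; 0 0 0 -2.5 -4.8 0 -1; 0 0 0 -3.1 -6 0 -1; 0 0 0 -3.26 -6.37 0 -1; 0 0 0 -3.26 -6.37 0 -1")

```text
clock: 19.52
eef_pos: [619.9, -86.0, 100.6]
eef_rot: [0.001, 1.0, -0.0, -0.001]
wrist_force: [-0.3, 0.6, -2.8]
width: 0.311
grasp_force: 25.0
```

Emit:
jog_arm(steps="0 0 0 0 0 0.6 -1; 0 0 0 0 0 1.5 -1; 0 0 0 0 0 2 -1; 0 0 0 0 0 2 -1; 0 0 0 0 0 2 -1")

```text
clock: 19.93
eef_pos: [620.0, -84.1, 80.9]
eef_rot: [-0.001, 1.0, 0.0, -0.001]
wrist_force: [0.4, 0.4, -1.8]
width: 0.311
grasp_force: 25.0
```

```bash
python3 go.py 620.8 -84.5 23 3.14159; python3 -c "
from h import *
p,d=snap('side','w3'); cv2.imwrite('pics/w3c.png',cv2.resize(p[130:280,200:400,::-1],None,fx=3,fy=3))"
```

```text
t 19.9333 pos [620.  -84.1  80.9] F [ 0.4  0.4 -1.8] w 0.311
rot [ 0.    -0.001  0.001] shift cm [-0.09 -0.05  5.79]
```

View pics/w3c.png

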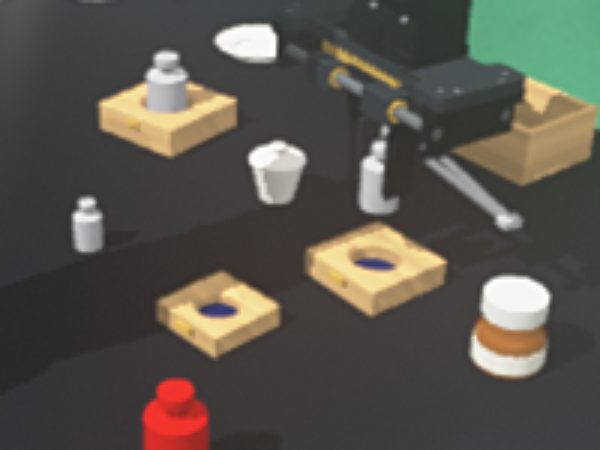

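The 200 g weight hangs upright over its case. Lowering in stages.

Emit:
jog_arm(steps="0 0 0 0 0 0.8 -1; 0 0 0 0 0 1.8 -1; 0 0 0 0 0 2.8 -1; 0 0 0 0 0 3.5 -1; 0 0 0 0 0 3.6 -1")

```text
clock: 20.4
eef_pos: [619.2, -84.8, 43.2]
eef_rot: [-0.0, 1.0, 0.0, -0.002]
wrist_force: [-0.1, 0.3, -1.7]
width: 0.309
grasp_force: 25.0
```

Emit:
jog_arm(steps="0 0 0 0 0 0.3 -1; 0 0 0 0 0 0.7 -1; 0 0 0 0 0 1.1 -1; 0 0 0 0 0 1.5 -1; 0 0 0 0 0 1.7 -1")

```text
clock: 20.82
eef_pos: [620.3, -84.8, 28.0]
eef_rot: [-0.0, 1.0, 0.0, -0.0]
wrist_force: [0.5, 0.7, -2.3]
width: 0.316
grasp_force: 25.0
```

Emit:
jog_arm(steps="0 0 0 0 0 0.2 -1; 0 0 0 0 0 0.4 -1; 0 0 0 0 0 0.5 -1; 0 0 0 0 0 0.6 -1; 0 0 0 0 0 0.6 -1")

```text
clock: 21.23
eef_pos: [620.7, -84.9, 23.1]
eef_rot: [-0.0, 1.0, 0.0, 0.0]
wrist_force: [-2.6, -0.1, 3.0]
width: 0.31
grasp_force: 25.0
```

Contact made. Release, then on to the 100 g weight.

Emit:
jog_arm(steps="0 0 0 0 0 0 -0.2; 0 0 0 0 0 0 0; 0 0 0 0 0 0 0.3; 0 0 0 0 0 0 0.3; 0 0 0 0 0 0 0.3")

```text
clock: 21.65
eef_pos: [620.6, -84.9, 22.5]
eef_rot: [-0.0, 1.0, 0.0, 0.0]
wrist_force: [0.3, -0.7, 0.2]
width: 0.596
grasp_force: 0.0
```

Emit:
jog_arm(steps="0 0 0 0 0 -1.5 0.3; 0 0 0 0 0 -4.5 0.4; 0 0 0 0 0 -7.5 0.5; 0 0 0 0 0 -9 0.5; 0 0 0 0 0 -9 0.5")

```text
clock: 22.07
eef_pos: [622.8, -85.3, 116.8]
eef_rot: [0.0, 1.0, -0.0, 0.003]
wrist_force: [1.5, -0.8, 0.8]
width: 0.737
grasp_force: 0.0
```

Emit:
jog_arm(steps="0 0 0 2 2 0 0.5; 0 0 0 4.1 3.8 0 0.5; 0 0 0 6.2 5.8 0 0.5; 0 0 0 8.2 7.7 0 0.5; 0 0 0 10.2 9.6 0 0.5")

```text
clock: 22.48
eef_pos: [517.0, 11.9, 111.7]
eef_rot: [-0.0, 1.0, -0.0, -0.0]
wrist_force: [-0.2, 1.0, 0.2]
width: 0.751
grasp_force: 0.0
```

Emit:
jog_arm(steps="0 0 0 2 1.9 0 0.5; 0 0 0 4.1 3.8 0 0.5; 0 0 0 6.2 5.8 0 0.5; 0 0 0 6.2 5.8 0 0.5; 0 0 0 6.2 5.8 0 0.5")

```text
clock: 22.9
eef_pos: [455.5, 70.1, 112.1]
eef_rot: [-0.001, 1.0, 0.0, -0.0]
wrist_force: [-0.1, -0.8, -0.1]
width: 0.748
grasp_force: 0.0
```

Emit:
jog_arm(steps="0 0 0 0 0 1 0.5; 0 0 0 0 0 2.5 0.5; 0 0 0 0 0 3.5 0.5; 0 0 0 0 0 3.5 0.5; 0 0 0 0 0 3.5 0.5")

```text
clock: 23.32
eef_pos: [456.2, 68.3, 76.7]
eef_rot: [0.0, 1.0, -0.0, -0.001]
wrist_force: [0.9, -0.2, 1.3]
width: 0.749
grasp_force: 0.0
```

```bash
python3 go.py 456.3 69 13 3.14159; python3 -c "
from h import *
p,d=snap('side','w4'); cv2.imwrite('pics/w4c.png',cv2.resize(p[130:280,200:400,::-1],None,fx=3,fy=3))"
```

```text
t 23.3167 pos [456.2  68.3  76.7] F [ 0.9 -0.2  1.3] w 0.749
rot [-0.001 -0.002 -0.001] shift cm [-0.02  0.08  6.37]
```

View pics/w4c.png

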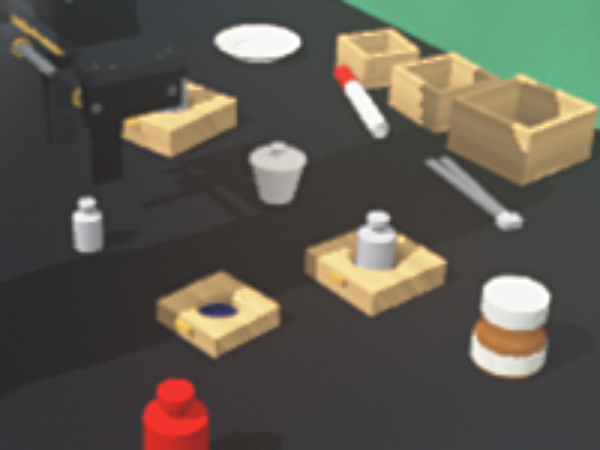

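The 200 g weight stands in its well, and the fingers are above the 100 g weight.

Emit:
jog_arm(steps="0 0 0 0 0 1.5 0.5; 0 0 0 0 0 3.2 0.4; 0 0 0 0 0 5 0.3; 0 0 0 0 0 6.2 0.2; 0 0 0 0 0 6.45 0.1")

```text
clock: 23.78
eef_pos: [455.8, 68.7, 11.8]
eef_rot: [-0.0, 1.0, -0.0, -0.001]
wrist_force: [-0.3, -0.8, 0.2]
width: 0.596
grasp_force: 0.0
```

Emit:
jog_arm(steps="0 0 0 0 0 0 0; 0 0 0 0 0 0 -0.1; 0 0 0 0 0 0 -0.2; 0 0 0 0 0 0 -0.3; 0 0 0 0 0 0 -0.4")

```text
clock: 24.2
eef_pos: [457.0, 69.2, 13.7]
eef_rot: [-0.0, 1.0, 0.0, 0.001]
wrist_force: [-0.4, 0.1, 0.3]
width: 0.353
grasp_force: 0.0
```

Emit:
jog_arm(steps="0 0 0 0 0 0 -0.6; 0 0 0 0 0 0 -1; 0 0 0 0 0 0 -1; 0 0 0 0 0 0 -1; 0 0 0 0 0 0 -1", grip_force=20)

```text
clock: 24.62
eef_pos: [456.7, 69.2, 13.3]
eef_rot: [-0.0, 1.0, 0.0, 0.0]
wrist_force: [-1.7, -0.8, 5.4]
width: 0.244
grasp_force: 20.0
```

Emit:
jog_arm(steps="0 0 0 0 0 -0.8 -1; 0 0 0 0 0 -2.5 -1; 0 0 0 0 0 -4.5 -1; 0 0 0 0 0 -6 -1; 0 0 0 0 0 -6.5 -1")

```text
clock: 25.03
eef_pos: [457.5, 69.2, 80.4]
eef_rot: [0.0, 1.0, 0.0, 0.001]
wrist_force: [0.4, -0.3, -0.6]
width: 0.244
grasp_force: 20.0
```

Emit:
jog_arm(steps="0 0 0 -0.3 -1.3 0 -1; 0 0 0 -0.8 -3.8 0 -1; 0 0 0 -1.4 -6.5 0 -1; 0 0 0 -2 -9.2 0 -1; 0 0 0 -2.5 -11.7 0 -1")

```text
clock: 25.45
eef_pos: [481.3, -49.5, 77.7]
eef_rot: [-0.0, 1.0, -0.0, -0.0]
wrist_force: [0.7, 0.0, -0.3]
width: 0.24
grasp_force: 20.0
```

Emit:
jog_arm(steps="0 0 0 -0.4 -1.8 0 -1; 0 0 0 -0.6 -2.75 0 -1; 0 0 0 -0.6 -2.75 0 -1; 0 0 0 -0.6 -2.75 0.5 -1; 0 0 0 -0.6 -2.75 1 -1")

```text
clock: 25.87
eef_pos: [487.4, -73.9, 67.5]
eef_rot: [-0.001, 1.0, 0.0, -0.0]
wrist_force: [-0.4, 0.8, -0.6]
width: 0.24
grasp_force: 20.0
```

Emit:
jog_arm(steps="0 0 0 0 0 0.5 -1; 0 0 0 0 0 0.5 -1; 0 0 0 0 0 0.5 -1; 0 0 0 0 0 0.5 -1; 0 0 0 0 0 0.5 -1")

```text
clock: 26.28
eef_pos: [487.6, -75.2, 63.2]
eef_rot: [-0.0, 1.0, 0.0, 0.0]
wrist_force: [0.1, 0.1, -0.3]
width: 0.243
grasp_force: 20.0
```

```bash
python3 go.py 487.8 -75.3 19.3 3.14159; python3 -c "
from h import *
p,d=snap('side','w5'); cv2.imwrite('pics/w5c.png',cv2.resize(p[130:280,200:400,::-1],None,fx=3,fy=3))"
```

```text
t 26.2833 pos [487.6 -75.2  63.2] F [ 0.1  0.1 -0.3] w 0.243
rot [0.    0.    0.001] shift cm [-0.01 -0.01  4.39]
```

View pics/w5c.png

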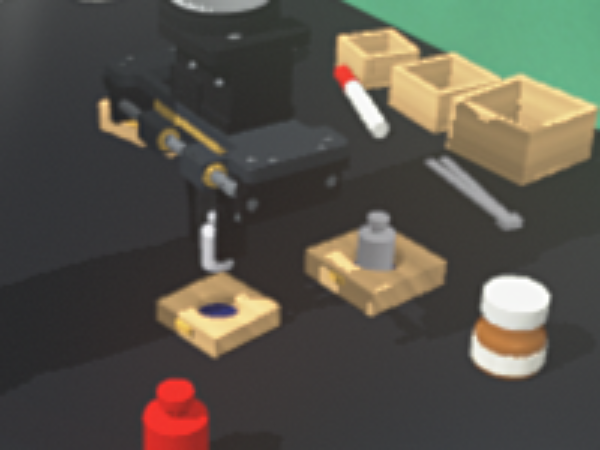

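The 100 g weight is over its case. Lowering.

Emit:
jog_arm(steps="0 0 0 0 0 0.6 -1; 0 0 0 0 0 1.4 -1; 0 0 0 0 0 2.1 -1; 0 0 0 0 0 2.5 -1; 0 0 0 0 0 2.6 -1")

```text
clock: 26.75
eef_pos: [486.7, -75.4, 35.7]
eef_rot: [-0.0, 1.0, -0.0, -0.001]
wrist_force: [1.3, 0.3, -1.5]
width: 0.239
grasp_force: 20.0
```

Emit:
jog_arm(steps="0 0 0 0 0 0.3 -1; 0 0 0 0 0 0.7 -1; 0 0 0 0 0 1 -1; 0 0 0 0 0 1.2 -1; 0 0 0 0 0 1.3 -1")

```text
clock: 27.17
eef_pos: [487.4, -75.4, 23.7]
eef_rot: [-0.0, 1.0, 0.0, -0.0]
wrist_force: [-0.1, 0.4, -0.9]
width: 0.238
grasp_force: 20.0
```

Emit:
jog_arm(steps="0 0 0 0 0 0.2 -1; 0 0 0 0 0 0.4 -1; 0 0 0 0 0 0.5 -1; 0 0 0 0 0 0.55 -1; 0 0 0 0 0 0.55 -1")

```text
clock: 27.58
eef_pos: [487.8, -75.4, 19.3]
eef_rot: [-0.0, 1.0, 0.0, 0.0]
wrist_force: [-4.2, 0.8, 10.4]
width: 0.241
grasp_force: 20.0
```

Emit:
jog_arm(steps="0 0 0 0 0 -0.05 -1; 0 0 0 0 0 -0.05 -0.4; 0 0 0 0 0 -0.05 0; 0 0 0 0 0 -0.05 0; 0 0 0 0 0 -0.05 0")

```text
clock: 28.0
eef_pos: [487.5, -75.4, 19.0]
eef_rot: [-0.0, 1.0, 0.0, 0.0]
wrist_force: [0.6, -0.3, 0.5]
width: 0.435
grasp_force: 0.0
```

Emit:
jog_arm(steps="0 0 0 0 0 -1.5 0.2; 0 0 0 0 0 -4.5 0.4; 0 0 0 0 0 -8 0.5; 0 0 0 0 0 -12 0.5; 0 0 0 0 0 -15 0.5")

```text
clock: 28.42
eef_pos: [487.8, -75.7, 171.9]
eef_rot: [0.0, 1.0, 0.0, 0.001]
wrist_force: [0.9, -0.2, 0.7]
width: 0.731
grasp_force: 0.0
```

Emit:
jog_arm(steps="0 0 0 0 4 -1 0.5; 0 0 0 0 8 -2 0.5; 0 0 0 0 12 -2 0.5; 0 0 0 0 15 -2 0.5; 0 0 0 0 15 -2 0.5")

```text
clock: 28.83
eef_pos: [486.8, 81.6, 189.0]
eef_rot: [-0.004, 1.0, 0.001, 0.0]
wrist_force: [0.0, -0.8, -0.4]
width: 0.748
grasp_force: 0.0
```

```bash
python3 go.py 487.8 75 190 3.14159; python3 -c "
from h import *
p,d=snap('side','e1'); cv2.imwrite('pics/e1c.png',cv2.resize(p[100:380,160:440,::-1],None,fx=2.1,fy=2.1))"
```

```text
t 28.8333 pos [486.8  81.6 189. ] F [ 0.  -0.8 -0.4] w 0.748
rot [0.002 0.    0.009] shift cm [-0.09 -0.66 -0.1 ]
```

View pics/e1c.png

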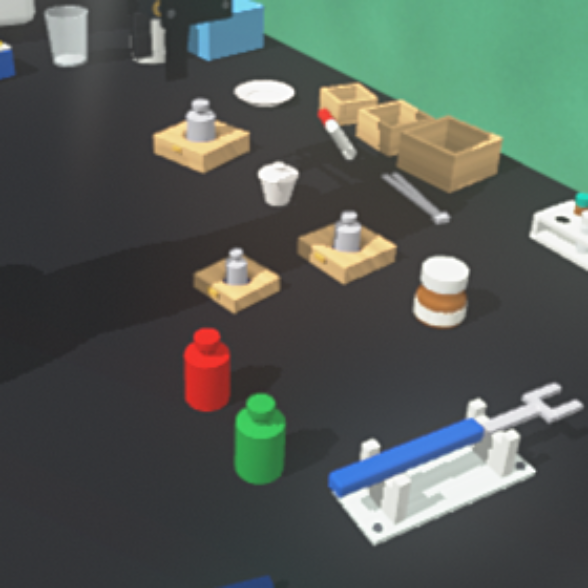

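All three weights stand in their wells, and the fork lies in both notches. A quick numeric check before handing in.

Run:
```python
from h import *
C=cloud("side",np.load("pics/e1.npy")); p=cv2.imread("pics/e1.png").astype(int)
for k,x,y,a,b in(("w500",616.2,227.2,60,80),("w200",620.8,-84.5,43,62),("w100",487.8,-75.3,36,52)):
    q=C[(np.hypot(C[...,0]-x,C[...,1]-y)<25)&(C[...,2]>a)&(C[...,2]<b)]
    print(k,((q.max(0)+q.min(0))/2).round(1),"top",q[:,2].max().round(1))
m=(p[...,0]-p[...,2]>60)&(np.hypot(C[...,0]-481,C[...,1]+379)<150)&(C[...,2]>46)
q=C[m]; r=cv2.minAreaRect(q[:,:2].astype(np.float32)); print("handle",np.round(r[0],1),np.round(r[1],1),r[2],np.median(q[:,2]))
```

```text
w500 [616.  225.6  66.8] top 73.5
w200 [619.1 -85.6  49.5] top 55.8
w100 [486.8 -76.1  41.4] top 46.5
handle [ 450.7 -376.8] [ 16.7 128.3] 85.67919158935547 49.281738323926845
```

```bash
python3 -c "
from station import *
print(finish_job())"
```

```text
the job is handed in; nothing more can be done
None
```

I handed the job in at about 29 s: all three weights stand in the wells of their own cases, the fork lies in both notches with its balance point about midway, and I saw no movement of the crucible or jar; the hand-in gave no verdict.

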